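# Change the spool on the bobbin winder

### The job

The turquoise spool on the bobbin winder is full: first take it off the spindle and stand it upright in the empty (yellow-lined) cell of the white crate. Then put the bare cream core upright on the spindle, lowering it fully home onto the seat, and last swing the press arm in by its red handle until its black pad rests against the core. Lower both spools rather than dropping them, and do not disturb the other two spools or the jar.

Things in the scene. Friction and masses are not known exactly. Their poses are not given: they have to be found in the camera images.
- winder: Bobbin winder fixed to the table: white housing 200 x 140 x 40 mm (x, y, z) with a turquoise stripe; origin at the centre of its underside. On its top: the spindle (at x 0, y -30 mm) and, at x +70, y +5 mm, the pivot of the press arm.
- seat (a point): Centre of the top of the grey seat disc (64 mm diameter, top 46 mm above the table) where a spool rests. The steel spindle rises from here: 20 mm diameter, 70 mm tall, the top 15 mm tapering to 8 mm diameter. Axes as the winder's.
- press_arm (a joint): Swing angle (rad) of the press arm about its upright pivot; stays where it is left. 0: arm along the winder's -x, pad just touching a core centred on the spindle. Positive is open: the handle end swings towards the winder's +y (direction pivot to handle = (-cos q, +sin q) in winder axes). Starts open, limits -0.2 to 0.95.
- press_pivot (a point): The press arm's upright pivot axis, 48 mm above the table, axes turning with the arm. The aluminium arm is a flat bar 14 mm wide, 56 to 68 mm above the table.
- press_handle (a point): Top of the red upright handle, a round post 18 mm in diameter at the arm's free end, 140 mm from the pivot; its top is 130 mm above the table, its lower end meets the arm at about 64 mm.
- press_pad (a point): Middle of the working face of the black rubber pad on the arm, 70 mm from the pivot; the face is 26 mm wide, 30 mm high, 61 to 91 mm above the table, 15 mm to the side of the arm's centre line, facing the spindle.
- full_spool: Full spool, turquoise winding 54 mm in diameter from 10 to 104 mm above its underside, on a brown tube 40 mm in diameter, 120 mm tall, with a foot flange 58 mm in diameter and 6 mm thick. Bore 26 mm, right through. Starts on the spindle, its underside on the seat. Origin: centre of the underside, z up its axis. About 0.18 kg.
- core: Bare cream core: tube 40 mm outside diameter, 110 mm tall, bore 26 mm right through, foot flange 58 mm in diameter and 6 mm thick. Starts standing on the table, flange down. Origin: centre of the underside, z up its axis. About 70 g.
- crate: White open crate fixed to the table, 82 x 238 x 60 mm (x, y, z), walls and floor 4 mm, divided by two walls into three cells in a row along its y, each 74 mm square, centres at y -78, 0 and +78 mm. Origin: centre of its underside.
- liner: Flat yellow disc, 62 mm in diameter, on the floor of the crate's one empty cell, marking its centre; origin 4 mm above the table. Any of the three cells.
- spool_a: Burgundy spool, same size as the full spool, standing in another crate cell; leave it. Origin: centre of its underside.
- spool_b: Green spool, same size, standing in another crate cell; leave it. Origin: centre of its underside.
- button_jar: Amber jar with an orange cap, 68 mm in diameter, 85 mm tall, standing beyond; leave it. Origin: centre of its underside.
Not all that is in view belongs to the job. What is shaped like the full_spool but purple is not meant.

How it is judged:
By the outcome, as a careful person would: the job done as asked, in the order asked, and still so for the second after the job is handed in, with the robot touching nothing.
It also fails if it takes over 72 s, if anything falls off the work surface, if the arm or the gripper's body presses on something with over 40 N, if the wrist force passes 120 N, or if a joint passes its speed limit or range.

### The arm

A 6-joint arm with a two-finger parallel gripper is mounted at the origin on the work surface. World frame = base frame: x ahead of the robot, y to its left, z up, the work surface at z = 0. Lengths are in m, angles in degrees, forces in N, time in s.
With the tool pointing down it reaches from about 0.4 to 0.825 m from the base axis. Payload 7 kg.
Tool frame: the origin (TCP) lies at the very end of the fingers, on their centre line; the grasp point (between the pads) lies 19 mm behind it; z points along the fingers, y is the line along which they close (so a half turn about z gives the same grasp; the last joint's range is limited). The gripper opens to 88 mm and grips with 3 to 60 N. Pads are 19 mm wide; open, the fingers measure 130 mm over their backs; the gripper's body (78 mm by 193 mm) begins 47 mm behind the grasp point.
Start: joints at [-59.696, 20.546, 0.682, 0, -70.136, -16.507], TCP at [0.161, -0.656, 0.227] pointing down, gripper open.
Joint ranges: [-176.03, 176.03], [-82.01, 121.73], [-58.28, 71.71], [-173.87, 95.51], [-174.79, -0.11], [-173.66, 173.66]. Speed limits (degrees/s): [136.94, 136.94, 172.46, 180, 180, 180].

### API

Orientations are given as [roll, pitch, yaw] about the fixed x, y, z axes, in that order (R = Rz(yaw) Ry(pitch) Rx(roll)).
In Python, from plant import get_state, capture, close_job, regions_of gives the robot as it stands.
- The arm moves only by the tool jog_arm, never from a script. Its argument "moves" is a list of rows, each a list of 3 entries, a list of its own where there are three numbers: the shift along the tool's x, y, z in cm, then the turn about the tool's z in degrees, then the finger opening in cm, from 0 to 8.76. A call has 1 to 12 rows; each row shifts and turns the commanded pose from where the row before left it, along the tool's axes as they then stand; what a row does not reach is not made up. A row lasts 1/8 s, in which the tool goes at most 62.5 mm and 10.7 degrees, less where a joint would pass 70% of its speed; a pose out of reach is approached as far as the arm can. A call is refused whole if a number of a shift passes 6.25 or a number of a turn 10.7, either way. A call with a gripper value outside its range is refused whole. The fingers move at their own pace and stop on an object; "newtons" is the grip in N (left out, the last holds). Time passes only in rows, so rows that do not move let the fingers close. It gives the time, the measured TCP pose, the force, the opening and the grip force at its end, in the units of the state.
- get_state(): the state, without advancing time (a new reading comes with each control period).
- capture(name): name is "scene" or "top"; returns a dict with "pixels" (420x560x3 uint8, blue, green, red), "mtx" (3x3 intrinsics, pixels), "k1" (the pictures are not rectified: a ray, as slopes to the right and down, at radius r is drawn at 1 + k1 r^2 times it, then the intrinsics apply), "world_from_camera" (4x4, takes a point from camera to world coordinates). Camera axes: x right, y down, z forward; pixel columns grow to the right and rows downward; lengths in m; the calibration is good to about 2 mm. A picture is of the moment at which its call begins. There is no depth.
- close_job(): hands the job in; it is judged then, once.
Trained networks look in a picture, given as the dict that the camera call returned (one of the last four; its "shot" number tells which), for a name from the list of things; names that differ only in an ending like _2 or _b are one class to them, and where a whole thing is asked for, a point or a joint stands for the part that bears it (a point fixed in the world has none). Each returns a list of dicts, best first, with "confidence" (0 to 1); they miss things now and then, are a little off and sometimes report something else, mostly with a low value. They report only what shows in the picture. A call takes as long as a camera call. They do not tell look-alikes from the thing itself.
- regions_of(picture, thing): "pixels" (420x560 bool, what is visible of it) and "pixel" ([column, row] in pixels, amid what is visible of it).
The state is a dict: "time_s": time; "joints": joint angles; "qd": joint speeds; "joint_torque": joint torques, N m; "tcp_pos": TCP position; "eef_rot": TCP orientation; "contact_force": force on the tool from outside, world axes, zero at the start; "moment": the same for the moment, N m; "gripper_width": finger opening in m; "gripper_force": force on a finger pad.
Only numpy, scipy, OpenCV 4.12 (cv2) and the standard library are available. Lean on these libraries where they do the work, as an engineer would, in place of code of your own. Each camera call takes 0.05 s, during which the arm holds its last target. There are 200 camera calls.

## Working session

There is one attempt and no reset: what is moved stays moved. The work goes in short steps, Python scripts to look and compute and a tool call to move; the robot and the scene stay as the last step left them, time stands still between calls to the robot, and variables do not carry over. Pictures are saved under pics/ and viewed, at most 10 in all, crops included, and the job is handed in when it is done.

Besides the shell and the picture viewer there is one more tool, called by a JSON object that holds its "fn" and its "kwargs". jog_arm: Moves the arm, as the interface text tells. Its arguments: {"type":"object","properties":{"moves":{"type":"array"},"newtons":{"type":"number"}},"required":["moves"]}

```bash
mkdir -p pics
python3 - <<'E'
from plant import *
import cv2,numpy as np,pickle
d={}
for n in("scene","top"):
    c=capture(n);d[n]=c;cv2.imwrite(f"pics/{n}0.png",c["pixels"])
    print(n,c["mtx"].tolist(),c["k1"],np.round(c["world_from_camera"],4).tolist())
    for t in("full_spool","core","winder","press_handle","press_pad","crate","liner","button_jar"):
        print(t,[(np.round(r["pixel"],1).tolist(),round(r["confidence"],2),int(r["pixels"].sum())) for r in regions_of(c,t)][:5])
pickle.dump(d,open("d0.pkl","wb"))
E
ls
```

```text
scene [[515.2154316345787, 0.0, 277.75071397352883], [0.0, 515.2154316345787, 209.73733808468108], [0.0, 0.0, 1.0]] -0.1759180037928116 [[0.8938, 0.334, -0.2992, 0.9152], [0.4481, -0.6925, 0.5654, -0.6833], [-0.0184, -0.6395, -0.7686, 0.9797], [0.0, 0.0, 0.0, 1.0]]
full_spool [([259.7, 128.7], 0.91, 802), ([304.7, 200.5], 0.78, 972), ([308.3, 147.4], 0.77, 961), ([377.6, 188.3], 0.7, 854)]
core [([253.8, 207.9], 0.95, 761)]
winder [([322.2, 167.4], 0.64, 3083), ([253.7, 208.6], 0.29, 783), ([329.8, 138.4], 0.24, 495)]
press_handle [([330.0, 137.0], 0.83, 521), ([307.5, 147.9], 0.25, 993)]
press_pad [([329.8, 140.3], 0.56, 431)]
crate [([212.3, 315.9], 0.83, 2852)]
liner [([203.5, 332.1], 0.72, 426)]
button_jar [([368.3, 245.5], 0.74, 1108), ([215.3, 290.4], 0.18, 1124)]
top [[516.9784804076479, 0.0, 279.14521352182953], [0.0, 516.9784804076479, 205.93072394540982], [0.0, 0.0, 1.0]] -0.1994714491606096 [[-0.0094, -0.9975, 0.0705, 0.4854], [-0.9999, 0.0087, -0.0106, -0.0253], [0.0099, -0.0706, -0.9975, 1.3084], [0.0, 0.0, 0.0, 1.0]]
full_spool [([188.8, 214.7], 0.86, 572), ([247.9, 196.9], 0.69, 460), ([171.9, 281.1], 0.61, 573), ([194.5, 142.1], 0.56, 630)]
core [([264.8, 238.5], 0.52, 288)]
winder [([176.7, 215.6], 0.73, 4417), ([157.8, 205.4], 0.5, 494)]
press_handle []
press_pad [([157.2, 205.3], 0.87, 513)]
crate [([367.6, 210.0], 0.66, 1666)]
liner [([397.2, 214.8], 0.76, 432)]
button_jar [([262.3, 125.7], 0.79, 684)]
d0.pkl
pics
```

Run:
```python
import cv2
a=cv2.imread("pics/scene0.png");b=cv2.imread("pics/top0.png")
cv2.imwrite("pics/s1.png",cv2.resize(a[90:390,140:440],(600,600),interpolation=3))
cv2.imwrite("pics/t1.png",cv2.resize(b[80:320,110:430],(800,600),interpolation=3))
```

```text
(no output)
```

View pics/s1.png

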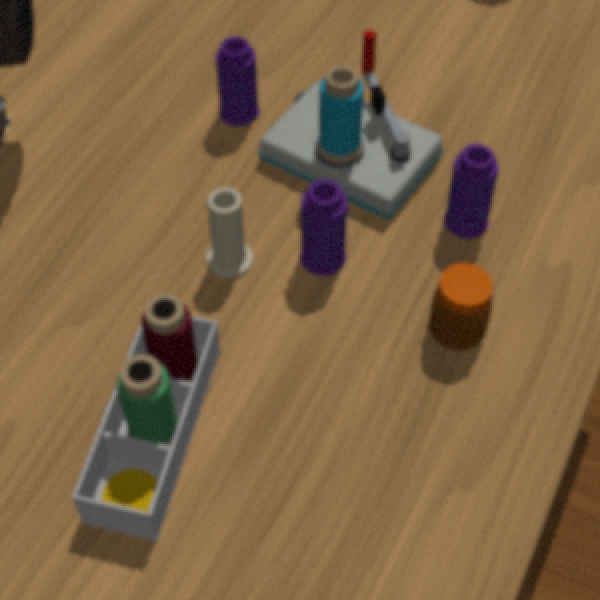

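View pics/t1.png

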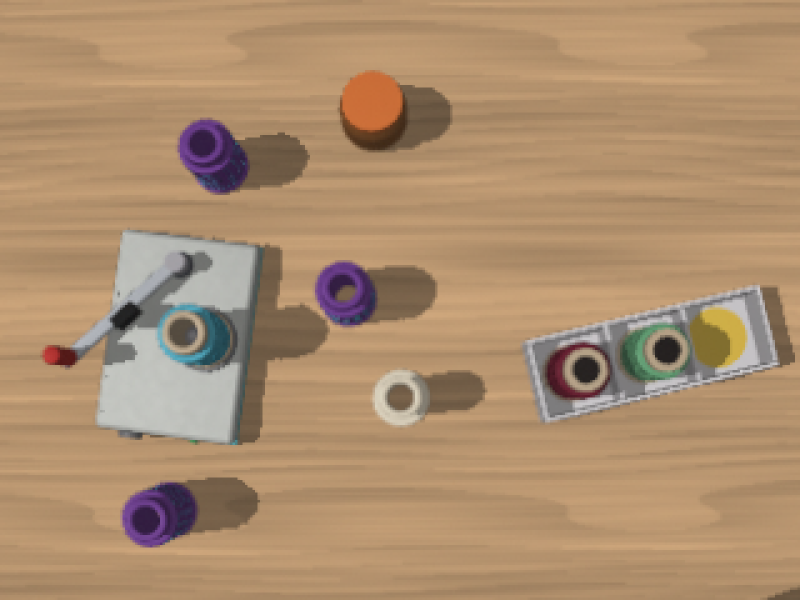

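The top view shows, in crop pixels with the full-image pixel in brackets:
- Full spool rim at (186,332) [184,213], standing on the winder.
- Cream core rim at (400,397) [270,239].
- Yellow cell at (718,337) [397,215].
- Handle top at (52,355) and arm pivot at (180,263).

The spool-shaped candidates are the purple ones at crop (205,143), (343,288) and (146,519), the burgundy and green ones in the crate, and the turquoise one at (186,332). Only the turquoise one sits on the spindle, so it is the one meant, and this enlarged crop confirms it.

```bash
cat > h.py <<'E'
import numpy as np,cv2,pickle
def rays(c,px):
    px=np.array(px,float).reshape(-1,1,2)
    K=np.array(c["mtx"])
    u=cv2.undistortPoints(px,K,np.array([c["k1"],0,0,0,0.]))[:,0]
    T=np.array(c["world_from_camera"])
    return T[:3,3],np.c_[u,np.ones(len(u))]@T[:3,:3].T
def at(c,px,z):
    o,r=rays(c,px); return (o+r*((z-o[2])/r[:,2])[:,None])[:,:2]
def proj(c,P):
    T=np.linalg.inv(np.array(c["world_from_camera"])); P=np.atleast_2d(P)@T[:3,:3].T+T[:3,3]
    u=P[:,:2]/P[:,2:]; u=u*(1+c["k1"]*(u**2).sum(1,keepdims=True)); K=np.array(c["mtx"])
    return u*[K[0,0],K[1,1]]+K[:2,2]
E
python3 - <<'E'
from h import *
d=pickle.load(open("d0.pkl","rb"));t=d["top"];s=d["scene"]
f=lambda l:np.array(l)/2.5+[110,80]-.3
g=lambda l:np.array(l)/2+[140,90]-.25
p=lambda n,v:print(n,np.round(v,4).tolist())
p("full",at(t,f([[186,332]]),.166));p("full s",at(s,g([[343,79]]),.166))
p("core",at(t,f([[400,397]]),.11));p("core s",at(s,g([[226,200]]),.11))
p("liner",at(t,f([[718,337]]),.004));p("liner s",at(s,g([[131,489]]),.004))
c=at(t,f([[526,343],[757,287],[779,367],[546,421]]),.06);p("crate",c);p("cm",c.mean(0))
p("sides",np.linalg.norm(c-np.roll(c,1,0),axis=1))
w=at(t,f([[124,231],[263,246],[238,443],[97,426]]),.04);p("winder",w);p("wm",w.mean(0));p("sides",np.linalg.norm(w-np.roll(w,1,0),axis=1))
p("pivot",at(t,f([[180,263]]),.07));p("handle",at(t,f([[52,355]]),.13));p("handle s",at(s,g([[370,35]]),.13));p("burg,green",at(t,f([[585,370],[666,350]]),.124))
p("purple",at(t,f([[205,143],[343,288],[146,519]]),.12));p("jar",at(t,f([[373,100]]),.085))
E
```

```text
full [[0.5534, 0.1741]]
full s [[0.5587, 0.1718]]
core [[0.4948, -0.0155]]
core s [[0.4989, -0.0153]]
liner [[0.553, -0.3403]]
liner s [[0.5504, -0.3325]]
crate [[0.5462, -0.1375], [0.5991, -0.3676], [0.5199, -0.3878], [0.4705, -0.1559]]
cm [0.5339, -0.2622]
sides [0.0779, 0.236, 0.0817, 0.2371]
winder [[0.6623, 0.2594], [0.6455, 0.1196], [0.4513, 0.1446], [0.4684, 0.2856]]
wm [0.5569, 0.2023]
sides [0.1957, 0.1409, 0.1958, 0.142]
pivot [[0.6261, 0.1971]]
handle [[0.5352, 0.3064]]
handle s [[0.5393, 0.3036]]
burg,green [[0.5177, -0.1859], [0.5353, -0.2619]]
purple [[0.7335, 0.1656], [0.5956, 0.0363], [0.3835, 0.2201]]
jar [[0.781, 0.0086]]
```

```bash
cat > g.py <<'E'
import sys,numpy as np
from plant import get_state
from scipy.spatial.transform import Rotation as R
def go(x,y,z,ydir=None):
    s=get_state(); r=R.from_euler("xyz",s["eef_rot"],degrees=True); M=r.as_matrix(); turn=0
    if ydir is not None:
        d=M.T@np.array([np.cos(np.radians(ydir)),np.sin(np.radians(ydir)),0])
        turn=(np.degrees(np.arctan2(-d[0],d[1]))+90)%180-90
        M=M@R.from_euler("z",turn,degrees=True).as_matrix()
    print("t",round(s["time_s"],2),"tcp",np.round(s["tcp_pos"],4),np.round(s["eef_rot"],1),"j",np.round(s["joints"],0),"w",round(s["gripper_width"],4),"F",np.round(s["contact_force"],1))
    print("turn",round(turn,1),"then shift cm",np.round(M.T@(np.array([x,y,z])-s["tcp_pos"])*100,2))
if __name__=="__main__": go(*map(float,sys.argv[1:]))
E
python3 g.py .555 .173 .25 -7.5; python3 g.py .555 .173 .25 82.5
```

```text
t 0.9 tcp [ 0.1609 -0.6555  0.2266] [-180.    -0.  -166.2] j [-60.  21.   1.   0. -70. -17.] w 0.0877 F [-0.2 -0.3 -0.1]
turn -68.7 then shift cm [-87.29 -28.26  -2.34]
t 0.9 tcp [ 0.1609 -0.6555  0.2266] [-180.    -0.  -166.2] j [-60.  21.   1.   0. -70. -17.] w 0.0877 F [-0.2 -0.3 -0.1]
turn 21.3 then shift cm [-28.26  87.29  -2.34]
```

{"fn": "jog_arm", "kwargs": {"moves": [[[0,0,-0.3],-9.9,8.76],[[0,0,-0.3],-9.9,8.76],[[0,0,-0.3],-9.9,8.76],[[0,0,-0.3],-9.9,8.76],[[0,0,-0.3],-9.9,8.76],[[0,0,-0.3],-9.9,8.76],[[0,0,-0.3],-9.9,8.76],[[0,0,-0.2],-9.9,8.76],[[0,0,0],-9.6,8.76],[[0,0,0],0,8.76]], "newtons": 25}}

```text
time_s: 2.15
tcp_pos: [0.161, -0.6555, 0.2496]
eef_rot: [-180.0, 0.0, -77.5]
contact_force: [-0.1, 0.9, -0.4]
gripper_width: 0.0876
gripper_force: 0.0
```

```bash
python3 g.py .555 .173 .25 12.6
```

```text
t 2.15 tcp [ 0.161  -0.6555  0.2496] [-180.     0.   -77.5] j [-60.  20.   3.  -0. -73.  72.] w 0.0876 F [-0.1  0.9 -0.4]
turn -0.1 then shift cm [-7.226e+01 -5.653e+01 -4.000e-02]
```

{"fn": "jog_arm", "kwargs": {"moves": [[[-4,-3.14,0],0,8.76],[[-5,-3.9,0],0,8.76],[[-5,-3.9,0],0,8.76],[[-5,-3.9,0],0,8.76],[[-5,-3.9,0],0,8.76],[[-5,-3.9,0],0,8.76],[[-5,-3.9,0],0,8.76],[[-5,-3.9,0],0,8.76],[[-5,-3.9,0],0,8.76],[[-5,-3.9,0],0,8.76],[[-5,-3.9,0],0,8.76],[[-5,-3.9,0],0,8.76]]}}

```text
time_s: 3.65
tcp_pos: [0.4779, 0.0138, 0.2501]
eef_rot: [-179.9, 0.0, -77.6]
contact_force: [1.2, -1.0, 0.6]
gripper_width: 0.0877
gripper_force: 0.0
```

{"fn": "jog_arm", "kwargs": {"moves": [[[-5,-3.9,0],0,8.76],[[-4,-3.1,0],0,8.76],[[-3,-2.4,0],0,8.76],[[-1,-1,0],0,8.76],[[0,0,0],0,8.76],[[0,0,0],0,8.76]]}}

```text
time_s: 4.4
tcp_pos: [0.5496, 0.1595, 0.2497]
eef_rot: [180.0, -0.0, -77.5]
contact_force: [-0.6, 0.1, 0.2]
gripper_width: 0.0876
gripper_force: 0.0
```

```bash
python3 g.py .555 .173 .25 12.6
python3 - <<'E'
from plant import *
import cv2
c=capture("scene");cv2.imwrite("pics/s2.png",cv2.resize(c["pixels"][80:280,200:440],(720,600),interpolation=3))
E
```

```text
t 4.4 tcp [0.5496 0.1595 0.2497] [180.   -0.  -77.5] j [ 36.  10. -11.  -0. -69. -23.] w 0.0876 F [-0.6  0.1  0.2]
turn -0.1 then shift cm [-1.2  -0.82 -0.03]
```

View pics/s2.png

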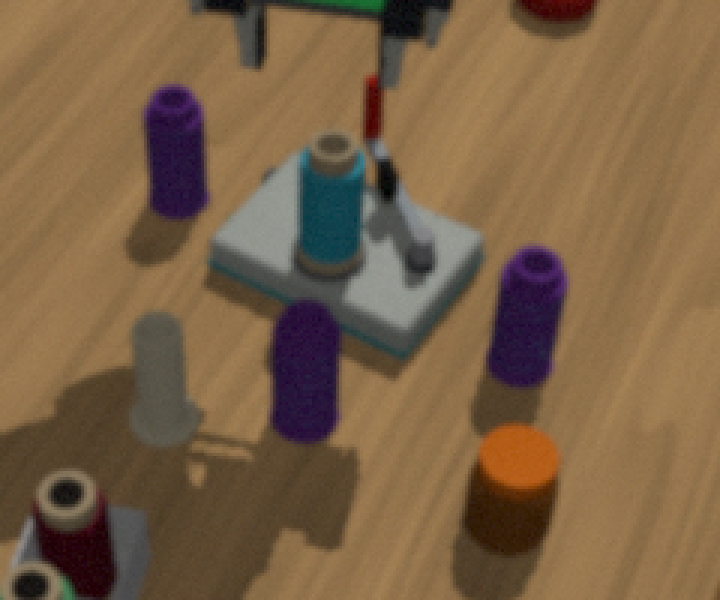

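The finger tips are at about (250,65) and (390,85), so they are almost over the spool rim at (333,145), as calculated. I'll shift the last 1.5 cm and go down.

{"fn": "jog_arm", "kwargs": {"moves": [[[-1.2,-0.8,0],0,8.76],[[0,0,0],0,8.76],[[0,0,2],0,8.76],[[0,0,2],0,8.76],[[0,0,2],0,8.76],[[0,0,2],0,8.76],[[0,0,2],0,8.76],[[0,0,1.5],0,8.76],[[0,0,0.8],0,8.76],[[0,0,0],0,8.76]]}}

```text
time_s: 5.7
tcp_pos: [0.5551, 0.1737, 0.1263]
eef_rot: [180.0, -0.0, -77.4]
contact_force: [0.2, 0.3, 0.3]
gripper_width: 0.0872
gripper_force: 0.0
```

{"fn": "jog_arm", "kwargs": {"moves": [[[0,0,0],0,6.0],[[0,0,0],0,6.0],[[0,0,0],0,5.6],[[0,0,0],0,5.0],[[0,0,0],0,4.6],[[0,0,0],0,4.6],[[0,0,0],0,4.6],[[0,0,0],0,4.6]]}}

```text
time_s: 6.7
tcp_pos: [0.5553, 0.1738, 0.1268]
eef_rot: [-180.0, 0.0, -77.4]
contact_force: [-3.1, -0.7, 4.2]
gripper_width: 0.0543
gripper_force: 25.0
```

{"fn": "jog_arm", "kwargs": {"moves": [[[0,0,-0.5],0,4.6],[[0,0,-1],0,4.6],[[0,0,-1.2],0,4.6],[[0,0,-1.5],0,4.6],[[0,0,-1.5],0,4.6],[[0,0,-1.5],0,4.6],[[0,0,-1.5],0,4.6],[[0,0,-1.5],0,4.6],[[0,0,-1],0,4.6],[[0,0,-0.8],0,4.6],[[0,0,0],0,4.6]]}}

```text
time_s: 8.07
tcp_pos: [0.5554, 0.1739, 0.247]
eef_rot: [-180.0, 0.0, -77.4]
contact_force: [-0.3, -0.2, -1.4]
gripper_width: 0.0538
gripper_force: 25.0
```

```bash
python3 g.py .5515 -.338 .246 12.6
```

```text
t 8.07 tcp [0.5554 0.1739 0.247 ] [-180.     0.   -77.4] j [ 37.  11. -10.   0. -69. -24.] w 0.0538 F [-0.3 -0.2 -1.4]
turn -0.0 then shift cm [49.88 11.55  0.08]
```

{"fn": "jog_arm", "kwargs": {"moves": [[[1.5,0.35,0],0,4.6],[[3,0.7,0],0,4.6],[[4,0.93,0],0,4.6],[[4,0.93,0],0,4.6],[[4,0.93,0],0,4.6],[[4,0.93,0],0,4.6],[[4,0.93,0],0,4.6],[[4,0.93,0],0,4.6],[[4,0.93,0],0,4.6],[[4,0.93,0],0,4.6],[[4,0.93,0],0,4.6],[[4,0.93,0],0,4.6]]}}

```text
time_s: 9.57
tcp_pos: [0.5503, -0.2848, 0.2459]
eef_rot: [179.9, 0.0, -77.4]
contact_force: [-0.3, 0.3, -1.0]
gripper_width: 0.0538
gripper_force: 25.0
```

{"fn": "jog_arm", "kwargs": {"moves": [[[3,0.7,0],0,4.6],[[1.5,0.35,0],0,4.6],[[0.88,0.18,0],0,4.6],[[0,0,0],0,4.6],[[0,0,0],0,4.6],[[0,0,0],0,4.6]]}}

```text
time_s: 10.32
tcp_pos: [0.5512, -0.3375, 0.2468]
eef_rot: [-180.0, -0.0, -77.3]
contact_force: [-0.3, 0.2, -2.1]
gripper_width: 0.054
gripper_force: 25.0
```

```bash
python3 g.py .5515 -.338 .246 12.6
python3 - <<'E'
from plant import *
import cv2,numpy as np
c=capture("scene");d=capture("top")
a=cv2.resize(c["pixels"][210:400,130:320],(400,400),interpolation=3)
b=cv2.resize(d["pixels"][140:290,290:440],(400,400),interpolation=3)
cv2.imwrite("pics/s3.png",np.hstack([a,b]))
E
```

```text
t 10.32 tcp [ 0.5512 -0.3375  0.2468] [-180.    -0.   -77.3] j [-14.  17.  -1.  -0. -71.  27.] w 0.054 F [-0.3  0.2 -2.1]
turn 0.1 then shift cm [ 0.06 -0.02  0.08]
```

View pics/s3.png

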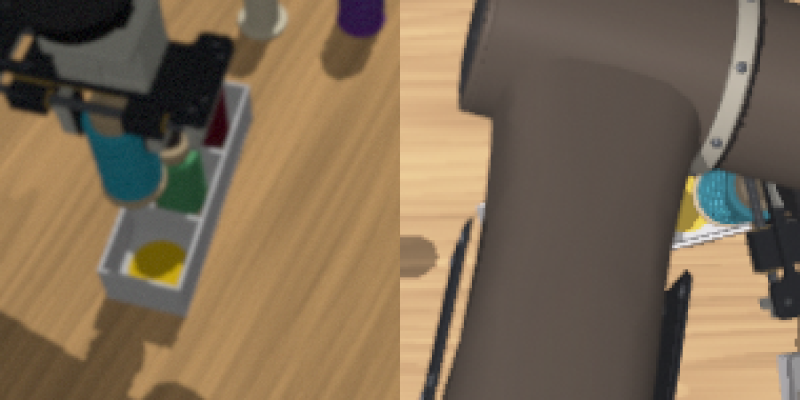

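The spool hangs upright at crop (125,150), with its flange above the yellow cell, and the pose agrees with the cell centre. I'll lower it now.

{"fn": "jog_arm", "kwargs": {"moves": [[[0,0,1],0,4.6],[[0,0,2],0,4.6],[[0,0,2],0,4.6],[[0,0,2],0,4.6],[[0,0,2],0,4.6],[[0,0,1.5],0,4.6],[[0,0,1.5],0,4.6],[[0,0,1.2],0,4.6],[[0,0,1.2],0,4.6],[[0,0,0.8],0,4.6],[[0,0,0.2],0,4.6],[[0,0,0],0,4.6]]}}

```text
time_s: 11.92
tcp_pos: [0.5512, -0.3383, 0.0928]
eef_rot: [-180.0, -0.0, -77.4]
contact_force: [1.1, -0.3, -0.8]
gripper_width: 0.0541
gripper_force: 25.0
```

{"fn": "jog_arm", "kwargs": {"moves": [[[0,0,0.2],0,4.6],[[0,0,0.15],0,4.6],[[0,0,0],0,4.6],[[0,0,0],0,4.6]]}}

```text
time_s: 12.42
tcp_pos: [0.5511, -0.3383, 0.0892]
eef_rot: [-180.0, -0.0, -77.4]
contact_force: [-0.4, -0.6, -1.6]
gripper_width: 0.054
gripper_force: 25.0
```

{"fn": "jog_arm", "kwargs": {"moves": [[[0,0,0.1],0,4.6],[[0,0,0.1],0,4.6],[[0,0,0],0,4.6],[[0,0,0],0,4.6]]}}

```text
time_s: 12.92
tcp_pos: [0.551, -0.3382, 0.087]
eef_rot: [180.0, 0.0, -77.4]
contact_force: [-0.4, 0.2, -1.4]
gripper_width: 0.0539
gripper_force: 25.0
```

{"fn": "jog_arm", "kwargs": {"moves": [[[0,0,0.1],0,4.6],[[0,0,0.1],0,4.6],[[0,0,0],0,4.6],[[0,0,0],0,4.6]]}}

```text
time_s: 13.42
tcp_pos: [0.551, -0.3383, 0.0851]
eef_rot: [180.0, -0.0, -77.4]
contact_force: [0.8, -0.6, -1.6]
gripper_width: 0.0541
gripper_force: 25.0
```

{"fn": "jog_arm", "kwargs": {"moves": [[[0,0,0.1],0,4.6],[[0,0,0],0,4.6],[[0,0,0],0,4.6]]}}

```text
time_s: 13.8
tcp_pos: [0.5511, -0.3384, 0.0848]
eef_rot: [-180.0, -0.0, -77.4]
contact_force: [-2.9, 0.4, 6.2]
gripper_width: 0.054
gripper_force: 25.0
```

{"fn": "jog_arm", "kwargs": {"moves": [[[0,0,0.05],0,4.6],[[0,0,0],0,4.6],[[0,0,0],0,4.6]]}}

```text
time_s: 14.18
tcp_pos: [0.5512, -0.3384, 0.0848]
eef_rot: [-180.0, -0.0, -77.4]
contact_force: [-2.4, 2.3, 8.8]
gripper_width: 0.054
gripper_force: 25.0
```

{"fn": "jog_arm", "kwargs": {"moves": [[[0,0,0],0,5.8],[[0,0,0],0,6.5],[[0,0,0],0,7.5],[[0,0,0],0,8.5],[[0,0,-1],0,8.5],[[0,0,-2],0,8.5],[[0,0,-3],0,8.5],[[0,0,-3],0,8.5],[[0,0,-3],0,8.5],[[0,0,-2],0,8.5],[[0,0,-1],0,8.5],[[0,0,0],0,8.5]]}}

```text
time_s: 15.68
tcp_pos: [0.5512, -0.3382, 0.2343]
eef_rot: [-179.9, -0.0, -77.4]
contact_force: [0.1, -0.3, -0.2]
gripper_width: 0.0851
gripper_force: 0.0
```

```bash
python3 g.py .497 -.0155 .235 12.6;python3 - <<'E'
from plant import *
from h import *
d=capture("top");s=capture("scene")
for c,n in((d,"top"),(s,"scene")):
    for r in regions_of(c,"core")[:2]:
        m=r["pixels"].astype(np.uint8);y,x=np.nonzero(m);print(n,r["pixel"],r["confidence"],x.min(),x.max(),y.min(),y.max())
    for r in regions_of(c,"full_spool")[:7]: print("  sp",n,r["pixel"],round(r["confidence"],2))
for h in(.0,.11): print(proj(d,[.497,-.0155,h]),proj(s,[.497,-.0155,h]))
a=cv2.resize(s["pixels"][170:370,130:330],(400,400),interpolation=3)
b=cv2.resize(d["pixels"][200:280,230:310],(400,400),interpolation=3)
cv2.imwrite("pics/s4.png",np.hstack([a,b]))
E
```

```text
t 15.68 tcp [ 0.5512 -0.3382  0.2343] [-179.9   -0.   -77.4] j [-14.  18.  -3.  -0. -70.  27.] w 0.0851 F [ 0.1 -0.3 -0.2]
turn -0.0 then shift cm [-32.68  -1.75  -0.09]
top [269.8, 235.0] 0.87 259 281 227 249
  sp top [175.8, 281.1] 0.97
  sp top [404.5, 217.6] 0.96
  sp top [250.0, 195.5] 0.95
  sp top [194.4, 140.8] 0.9
scene [256.4, 206.9] 0.76 243 265 184 228
  sp scene [200.9, 320.0] 0.94
  sp scene [304.4, 200.0] 0.81
  sp scene [374.3, 186.9] 0.73
[[270.07162295 237.94849615]] [[254.53889615 219.74278539]]
[[269.71120724 237.53200592]] [[251.98104152 189.5415174 ]]
```

View pics/s4.png

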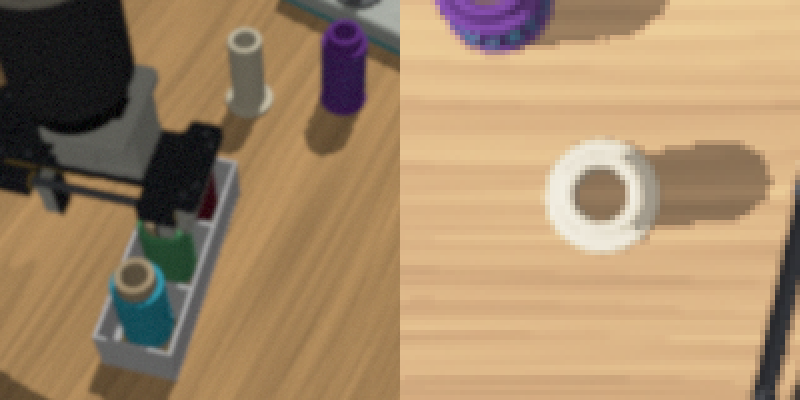

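The turquoise spool stands in the yellow cell (left crop 140,300). The core bore is at right crop (600,193), which is full pixel (269.6,238) and matches the estimate. I'll go to the core.

{"fn": "jog_arm", "kwargs": {"moves": [[[-2,-0.1,0],0,7.5],[[-4,-0.2,0],0,7.5],[[-4.7,-0.25,0],0,7.5],[[-5,-0.3,0],0,7.5],[[-5,-0.3,0],0,7.5],[[-5,-0.3,0],0,7.5],[[-4,-0.2,0],0,7.5],[[-2,-0.1,0],0,7.5],[[-1,0,0],0,7.5],[[0,0,0],0,7.5],[[0,0,0],0,7.5]]}}

```text
time_s: 17.35
tcp_pos: [0.4967, -0.0158, 0.2335]
eef_rot: [180.0, -0.0, -77.4]
contact_force: [-0.7, -0.1, -0.2]
gripper_width: 0.0751
gripper_force: 0.0
```

```bash
python3 g.py .497 -.0155 .235 12.6
```

```text
t 17.35 tcp [ 0.4967 -0.0158  0.2335] [180.   -0.  -77.4] j [ 21.   3. -21.   0. -66.  -8.] w 0.0751 F [-0.7 -0.1 -0.2]
turn -0.0 then shift cm [-0.02 -0.03 -0.15]
```

Now down 15.8 cm to TCP z 0.075, then close the fingers gradually.

{"fn": "jog_arm", "kwargs": {"moves": [[[0,0,1.3],0,7.5],[[0,0,2.5],0,7.5],[[0,0,2.5],0,7.5],[[0,0,2.5],0,7.5],[[0,0,2.5],0,7.5],[[0,0,2],0,7.5],[[0,0,1.5],0,7.5],[[0,0,1],0,7.5],[[0,0,0],0,7.5]], "newtons": 15}}

```text
time_s: 18.48
tcp_pos: [0.4964, -0.0156, 0.0749]
eef_rot: [179.9, -0.0, -77.4]
contact_force: [-0.2, 0.6, -0.4]
gripper_width: 0.0748
gripper_force: 0.0
```

{"fn": "jog_arm", "kwargs": {"moves": [[[0,0,0],0,6],[[0,0,0],0,5.2],[[0,0,0],0,4.8],[[0,0,0],0,4.5],[[0,0,0],0,4.3],[[0,0,0],0,4.1],[[0,0,0],0,3.9],[[0,0,0],0,3.4],[[0,0,0],0,3.2],[[0,0,0],0,3.2]]}}

```text
time_s: 19.73
tcp_pos: [0.4967, -0.0153, 0.0755]
eef_rot: [180.0, 0.0, -77.4]
contact_force: [-0.3, -0.4, -0.7]
gripper_width: 0.0388
gripper_force: 15.0
```

{"fn": "jog_arm", "kwargs": {"moves": [[[0,0,-0.5],0,3.2],[[0,0,-1.5],0,3.2],[[0,0,-2.5],0,3.2],[[0,0,-2.5],0,3.2],[[0,0,-2.5],0,3.2],[[0,0,-2.5],0,3.2],[[0,0,-2.5],0,3.2],[[0,0,-1.5],0,3.2],[[0,0,-0.5],0,3.2],[[0,0,0],0,3.2]]}}

```text
time_s: 20.98
tcp_pos: [0.4966, -0.0153, 0.2404]
eef_rot: [180.0, 0.0, -77.4]
contact_force: [0.7, -0.4, 0.3]
gripper_width: 0.0392
gripper_force: 15.0
```

```bash
python3 g.py .555 .173 .24 12.6
```

```text
t 20.98 tcp [ 0.4966 -0.0153  0.2404] [180.    0.  -77.4] j [ 21.   3. -20.  -0. -67.  -8.] w 0.0392 F [ 0.7 -0.4  0.3]
turn -0.0 then shift cm [-17.1   -9.81   0.04]
```

{"fn": "jog_arm", "kwargs": {"moves": [[[-1,-0.6,0],0,3.2],[[-2,-1.15,0],0,3.2],[[-3,-1.7,0],0,3.2],[[-3.5,-2,0],0,3.2],[[-3.5,-2,0],0,3.2],[[-2.5,-1.4,0],0,3.2],[[-1.2,-0.7,0],0,3.2],[[-0.4,-0.25,0],0,3.2],[[0,0,0],0,3.2],[[0,0,0],0,3.2]]}}

```text
time_s: 22.22
tcp_pos: [0.555, 0.1722, 0.2408]
eef_rot: [-180.0, 0.0, -77.5]
contact_force: [0.5, -0.9, -0.7]
gripper_width: 0.0391
gripper_force: 15.0
```

```bash
python3 g.py .555 .173 .24 12.6;python3 - <<'E'
from plant import *
from h import *
d=capture("top");s=capture("scene")
print("core base pred",proj(s,[.555,.173,.165]),"spindle top pred",proj(s,[.555,.173,.116]),"seat",proj(s,[.555,.173,.046]))
pickle.dump(s,open("s5.pkl","wb"))
a=cv2.resize(s["pixels"][100:200,260:360],(600,600),interpolation=3)
cv2.imwrite("pics/s5.png",a)
E
```

```text
t 22.23 tcp [0.555  0.1722 0.2408] [-180.     0.   -77.5] j [ 37.  11. -10.  -0. -68. -24.] w 0.0391 F [ 0.5 -0.9 -0.7]
turn -0.1 then shift cm [-0.08 -0.02  0.08]
core base pred [[310.01163843 128.82722688]] spindle top pred [[309.46035943 143.94290217]] seat [[308.7100834  164.12245555]]
```

View pics/s5.png

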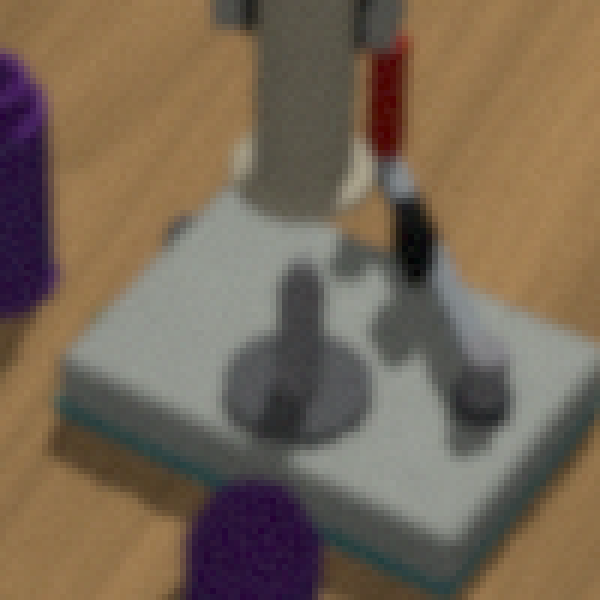

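The core's flange centre is at crop (302,~175). The spindle tip is at (302,262) and the seat at (297,390), so they line up to about 1 mm. I'll nudge +1 mm and lower in stages.

{"fn": "jog_arm", "kwargs": {"moves": [[[-0.06,-0.1,0],0,3.2],[[0,0,1],0,3.2],[[0,0,1.5],0,3.2],[[0,0,1.5],0,3.2],[[0,0,1],0,3.2],[[0,0,0.8],0,3.2],[[0,0,0.8],0,3.2],[[0,0,0],0,3.2]]}}

```text
time_s: 23.32
tcp_pos: [0.5558, 0.1738, 0.174]
eef_rot: [180.0, -0.0, -77.4]
contact_force: [-0.6, 0.6, -0.5]
gripper_width: 0.0388
gripper_force: 15.0
```

{"fn": "jog_arm", "kwargs": {"moves": [[[0,0,0.5],0,3.2],[[0,0,0.5],0,3.2],[[0,0,0.5],0,3.2],[[0,0,0],0,3.2],[[0,0,0],0,3.2]]}}

```text
time_s: 23.95
tcp_pos: [0.5559, 0.1738, 0.1595]
eef_rot: [180.0, -0.0, -77.4]
contact_force: [-0.1, 0.6, -1.4]
gripper_width: 0.0392
gripper_force: 15.0
```

{"fn": "jog_arm", "kwargs": {"moves": [[[0,0,0.6],0,3.2],[[0,0,0.6],0,3.2],[[0,0,0.6],0,3.2],[[0,0,0.6],0,3.2],[[0,0,0.6],0,3.2],[[0,0,0.3],0,3.2],[[0,0,0.1],0,3.2],[[0,0,0],0,3.2],[[0,0,0],0,3.2]]}}

```text
time_s: 25.08
tcp_pos: [0.5558, 0.1738, 0.1255]
eef_rot: [180.0, 0.0, -77.4]
contact_force: [-0.9, 1.6, -1.2]
gripper_width: 0.0389
gripper_force: 15.0
```

{"fn": "jog_arm", "kwargs": {"moves": [[[0,0,0.2],0,3.2],[[0,0,0.1],0,3.2],[[0,0,0],0,3.2],[[0,0,0],0,3.2]]}}

```text
time_s: 25.58
tcp_pos: [0.5561, 0.1739, 0.1226]
eef_rot: [-180.0, 0.0, -77.4]
contact_force: [-1.1, 2.6, 0.2]
gripper_width: 0.039
gripper_force: 15.0
```

{"fn": "jog_arm", "kwargs": {"moves": [[[0,0,0.1],0,3.2],[[0,0,0.05],0,3.2],[[0,0,0],0,3.2],[[0,0,0],0,3.2]]}}

```text
time_s: 26.08
tcp_pos: [0.5561, 0.1739, 0.1215]
eef_rot: [-180.0, 0.0, -77.4]
contact_force: [-2.5, 3.2, 5.3]
gripper_width: 0.0388
gripper_force: 15.0
```

{"fn": "jog_arm", "kwargs": {"moves": [[[0,0,0.05],0,3.2],[[0,0,0.05],0,3.2],[[0,0,0],0,3.2],[[0,0,0],0,3.2]]}}

```text
time_s: 26.58
tcp_pos: [0.5561, 0.1739, 0.1214]
eef_rot: [-180.0, 0.0, -77.4]
contact_force: [-6.0, 2.3, 13.3]
gripper_width: 0.0389
gripper_force: 15.0
```

{"fn": "jog_arm", "kwargs": {"moves": [[[0,0,0],0,4.3],[[0,0,0],0,5],[[0,0,0],0,6],[[0,0,0],0,6.5],[[0,0,-1],0,6.5],[[0,0,-2],0,6.5],[[0,0,-3],0,6.5],[[0,0,-3],-9,6.5],[[0,0,-2],-9,6.5],[[0,0,-1],-9.3,6.5],[[0,0,0],0,6.5],[[0,0,0],0,6.5]]}}

```text
time_s: 28.08
tcp_pos: [0.5557, 0.1737, 0.2398]
eef_rot: [180.0, 0.0, -50.3]
contact_force: [-0.6, 0.2, -0.3]
gripper_width: 0.0651
gripper_force: 0.0
```

```bash
python3 g.py .537 .305 .24 39.9;python3 - <<'E'
from plant import *
from h import *
s=capture("scene")
q=lambda P:np.round((proj(s,P)-[260,80])*5+2,0).tolist()
print("core top pred",q([.555,.173,.156]),"handle",q([.537,.305,.13]),"base",q([.555,.173,.046]))
cv2.imwrite("pics/s6.png",cv2.resize(s["pixels"][80:200,260:380],(600,600),interpolation=3))
E
```

```text
t 28.07 tcp [0.5557 0.1737 0.2398] [180.    0.  -50.3] j [ 37.  11. -10.  -0. -68.   3.] w 0.0651 F [-0.6  0.2 -0.3]
turn -0.2 then shift cm [-11.27  -6.99  -0.02]
core top pred [[252.0, 260.0]] handle [[323.0, 135.0]] base [[246.0, 423.0]]
```

View pics/s6.png

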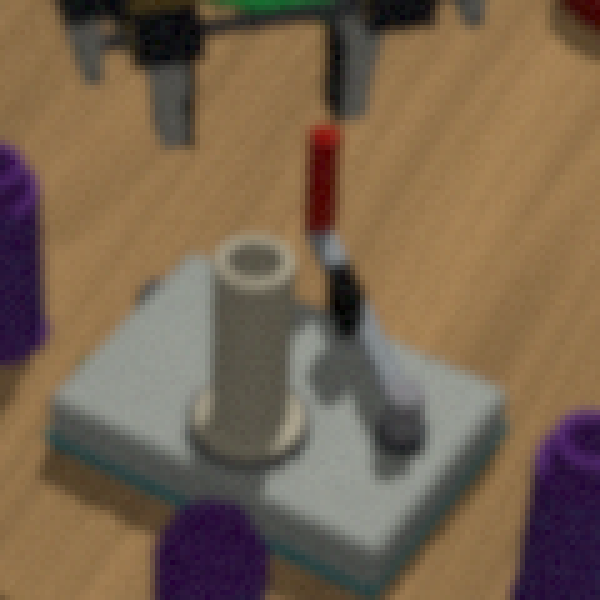

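The core stands fully seated and upright, with its rim at (255,262) and base at (248,425). The handle top at (323,134) matches the prediction, so I'll go to the handle.

{"fn": "jog_arm", "kwargs": {"moves": [[[-1.5,-0.9,0],0,6],[[-3,-1.85,0],0,6],[[-3,-1.85,0],0,6],[[-2.3,-1.5,0],0,6],[[-1.1,-0.7,0],0,6],[[-0.35,-0.2,0],0,6],[[0,0,0],0,6],[[0,0,0],0,6]]}}

```text
time_s: 29.12
tcp_pos: [0.5376, 0.3042, 0.2402]
eef_rot: [-180.0, 0.0, -50.2]
contact_force: [-0.0, -1.0, -0.5]
gripper_width: 0.0602
gripper_force: 0.0
```

{"fn": "jog_arm", "kwargs": {"moves": [[[0,0,1],0,6],[[0,0,2],0,6],[[0,0,2.5],0,6],[[0,0,2.5],0,6],[[0,0,2.5],0,6],[[0,0,1.7],0,6],[[0,0,1],0,6],[[0,0,0.5],0,6],[[0,0,0],0,6],[[0,0,0],0,6]]}}

```text
time_s: 30.38
tcp_pos: [0.5379, 0.3053, 0.1038]
eef_rot: [-179.9, 0.0, -50.1]
contact_force: [0.8, 0.1, 0.2]
gripper_width: 0.0598
gripper_force: 0.0
```

{"fn": "jog_arm", "kwargs": {"moves": [[[0,0,0],0,4.5],[[0,0,0],0,4],[[0,0,0],0,3.4],[[0,0,0],0,3],[[0,0,0],0,2.6],[[0,0,0],0,2.2],[[0,0,0],0,1.8],[[0,0,0],0,1.4],[[0,0,0],0,1.4],[[0,0,0],0,1.4]], "newtons": 10}}

```text
time_s: 31.62
tcp_pos: [0.5375, 0.305, 0.1031]
eef_rot: [-180.0, 0.0, -50.1]
contact_force: [0.5, 0.2, -0.4]
gripper_width: 0.0176
gripper_force: 10.0
```

```bash
cat > arc.py <<'E'
from plant import get_state
import numpy as np
s=get_state();p=np.array(s["tcp_pos"][:2]);pv=np.array([.6268,.198])
d=p-pv;r=np.hypot(*d);a=np.degrees(np.arctan2(d[1],d[0]));print("r",r,"q deg",172.5-a,"yaw",s["eef_rot"][2],"F",np.round(s["contact_force"],1),"M",np.round(s["moment"],2),"w",s["gripper_width"])
E
python3 arc.py
```

```text
r 0.1393603850601088 q deg 42.672831408051024 yaw -50.1035252815866 F [ 0.5  0.2 -0.4] M [0.19 0.02 0.04] w 0.01763099976987876
```

{"fn": "jog_arm", "kwargs": {"moves": [[[0.01,0.49,0],-2,1.4],[[0.034,0.976,0],-4,1.4],[[0.034,0.976,0],-4,1.4],[[0.034,0.976,0],-4,1.4],[[0.034,0.976,0],-4,1.4],[[0.034,0.976,0],-4,1.4],[[0.034,0.976,0],-4,1.4],[[0.034,0.976,0],-4,1.4],[[0.034,0.976,0],-4,1.4],[[0.01,0.49,0],-2,1.4],[[0,0,0],0,1.4],[[0,0,0],0,1.4]]}}

```text
time_s: 33.12
tcp_pos: [0.4936, 0.2314, 0.1034]
eef_rot: [-179.9, -0.2, -14.0]
contact_force: [11.9, -3.9, -6.7]
gripper_width: 0.0177
gripper_force: 10.0
```

```bash
python3 arc.py
```

```text
r 0.13735737719168054 q deg 6.580818379720625 yaw -14.007653054510078 F [11.9 -3.9 -6.7] M [-1.27 -4.39 -0.02] w 0.017738209580237602
```

{"fn": "jog_arm", "kwargs": {"moves": [[[0.1,0,0],0,1.4],[[0.1,0,0],0,1.4],[[0.01,0.24,0],-1,1.4],[[0.01,0.24,0],-1,1.4],[[0.01,0.24,0],-1,1.4],[[0,0,0],0,1.4],[[0,0,0],0,1.4]]}}

```text
time_s: 34.0
tcp_pos: [0.4923, 0.2241, 0.1032]
eef_rot: [-180.0, -0.0, -11.1]
contact_force: [2.7, -0.6, 1.2]
gripper_width: 0.0174
gripper_force: 10.0
```

```bash
python3 arc.py
```

```text
r 0.13698474883566816 q deg 3.4782671863976873 yaw -11.102639973175739 F [ 2.7 -0.6  1.2] M [-0.41 -1.1   0.  ] w 0.017356487287847864
```

{"fn": "jog_arm", "kwargs": {"moves": [[[0.03,0.12,0],-0.5,1.4],[[0.02,0.12,0],-0.5,1.4],[[0,0.12,0],-0.5,1.4],[[0,0.12,0],-0.5,1.4],[[0,0,0],0,1.4]]}}

```text
time_s: 34.62
tcp_pos: [0.4917, 0.2192, 0.1032]
eef_rot: [180.0, 0.0, -9.1]
contact_force: [0.2, 0.4, 5.8]
gripper_width: 0.0179
gripper_force: 10.0
```

{"fn": "jog_arm", "kwargs": {"moves": [[[0,0.12,0],-0.5,1.4],[[0,0.06,0],-0.3,1.4],[[0,0,0],0,1.4],[[0,0,0],0,1.4]]}}

```text
time_s: 35.12
tcp_pos: [0.4915, 0.2175, 0.1032]
eef_rot: [180.0, -0.0, -8.3]
contact_force: [0.5, 0.0, 4.2]
gripper_width: 0.0176
gripper_force: 10.0
```

```bash
python3 arc.py
```

```text
r 0.1366737057511821 q deg 0.6961385190295744 yaw -8.29892081052595 F [0.5 0.  4.2] M [0.09 0.15 0.04] w 0.017554968576981928
```

{"fn": "jog_arm", "kwargs": {"moves": [[[0,0.1,0],-0.4,1.4],[[0,0.1,0],-0.4,1.4],[[0,0,0],0,1.4],[[0,0,0],0,1.4]]}}

```text
time_s: 35.62
tcp_pos: [0.4913, 0.2155, 0.1032]
eef_rot: [180.0, -0.0, -7.5]
contact_force: [0.2, 0.5, 5.7]
gripper_width: 0.0179
gripper_force: 10.0
```

{"fn": "jog_arm", "kwargs": {"moves": [[[0,0.1,0],-0.4,1.4],[[0,0,0],0,1.4],[[0,0,0],0,1.4]]}}

```text
time_s: 36.0
tcp_pos: [0.4912, 0.2147, 0.1032]
eef_rot: [-180.0, -0.0, -7.1]
contact_force: [0.9, 0.9, 4.7]
gripper_width: 0.018
gripper_force: 10.0
```

{"fn": "jog_arm", "kwargs": {"moves": [[[0,0.1,0],-0.4,1.4],[[0,0.05,0],-0.2,1.4],[[0,0,0],0,1.4],[[0,0,0],0,1.4]]}}

```text
time_s: 36.5
tcp_pos: [0.4913, 0.2145, 0.1032]
eef_rot: [-179.9, -0.0, -6.5]
contact_force: [-0.3, 5.3, 3.9]
gripper_width: 0.0177
gripper_force: 10.0
```

```bash
python3 arc.py
python3 - <<'E'
from plant import *
from h import *
s=capture("scene")
cv2.imwrite("pics/s7.png",cv2.resize(s["pixels"][100:190,265:355],(600,600),interpolation=3))
E
```

```text
r 0.13650909992212265 q deg -0.569170954701633 yaw -6.504044158845527 F [-0.3  5.3  3.9] M [ 2.19  0.37 -0.13] w 0.017717460120594504
```

View pics/s7.png

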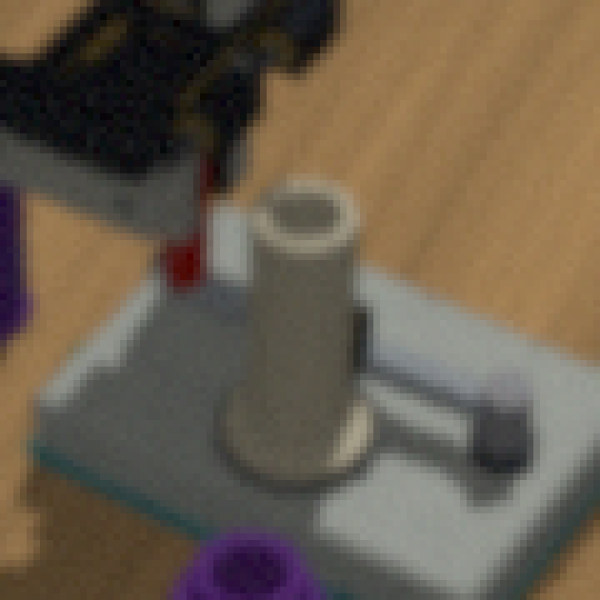

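The pad (360,335) is against the core and there is now a 5 N reaction. I'll release the handle and retreat straight up.

{"fn": "jog_arm", "kwargs": {"moves": [[[0,0,0],0,2.2],[[0,0,0],0,3],[[0,0,0],0,4],[[0,0,0],0,4.4],[[0,0,-1],0,4.4],[[0,0,-2],0,4.4],[[0,0,-3],0,4.4],[[0,0,-3],0,4.4],[[0,0,-3],0,4.4],[[0,0,-3],0,4.4],[[0,0,-1],0,4.4],[[0,0,0],0,4.4]]}}

```text
time_s: 38.05
tcp_pos: [0.4909, 0.2131, 0.2636]
eef_rot: [-179.9, -0.0, -6.5]
contact_force: [0.0, 0.4, -0.9]
gripper_width: 0.0444
gripper_force: 0.0
```

```bash
python3 arc.py
python3 - <<'E'
from plant import *
from h import *
s=capture("scene")
a=cv2.resize(s["pixels"][100:190,265:355],(400,400),interpolation=3)
b=cv2.resize(s["pixels"][180:380,130:330],(400,400),interpolation=3)
cv2.imwrite("pics/s8.png",np.hstack([a,b]))
E
```

```text
r 0.13670195212365127 q deg -1.1388378362886726 yaw -6.510021282155055 F [ 0.   0.4 -0.9] M [-0.1   0.11  0.03] w 0.044383766260943536
```

View pics/s8.png

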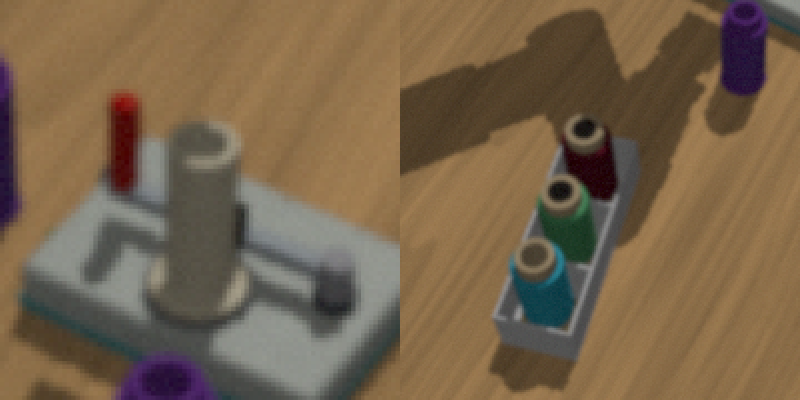

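The final picture shows the pad touching the core at (240,225), the core upright on the seat at (200,300), and the turquoise spool standing in its cell at (540,285). The other spools in view are undisturbed.

```bash
python3 -c "
from plant import *
print(close_job())"
```

```text
the job is handed in; nothing more can be done
None
```

I handed the job in at about 38 s: the full spool stands in the yellow cell, the core is seated on the spindle and the press arm's pad rests against it. The last picture bears this out, but no verdict came back.

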